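# Tip the drying tiles to lean away from the fan

## Robot

A 6-joint arm with a two-finger parallel gripper is mounted at the origin on the work surface. World frame = base frame: x ahead of the robot, y to its left, z up, the work surface at z = 0. Lengths are in mm, angles in rad, forces in N, time in s.
With the tool pointing down it reaches from about 375 to 925 mm from the base axis. Payload 5.7 kg.
Tool frame: the origin (TCP) lies at the very end of the fingers, on their centre line; the grasp point (between the pads) lies 19 mm behind it; x points along the fingers, z is the direction in which the jaws open and shut, and the axes are right-handed (so a half turn about x gives the same grasp; the last joint's range is limited). The gripper opens to 85 mm and grips with 20 to 120 N. Pads are 22 mm wide; open, the fingers measure 114 mm over their backs; the gripper's body (76 mm by 85 mm) begins 54 mm behind the grasp point. The pads swing forward as they close: fully open they stand 13 mm farther back than shut.
Start: joints at [1.169, 0.359, 1.51, -0, 1.272, -0.115], TCP at [169.724, 575.462, 231.267] pointing down, gripper open.
Joint ranges: [-2.97, 2.97], [-1.01, 2.36], [0.21, 2.38], [-0.96, 4.11], [0.2, 2.71], [-2.98, 2.98]. Speed limits (rad/s): [2.39, 2.39, 3.14, 3.14, 3.14, 3.14].

## Interface

Orientations are given as a rotation vector (axis times angle).
In Python, from bench import bot gives the robot as it stands. The module is installed in compiled form; this text tells all that it offers. Calls block until the motion is done:
- bot.goto(position, orientation): joint-space move of the TCP to a pose.
- bot.servo_line(position, orientation=None, vel=150): straight line of the TCP; orientation=None keeps the orientation; vel is the mean speed in mm/s.
- bot.move_joints(angles): joint-space move.
- bot.set_gripper(opening, effort=None): opening from 0.0 (shut) to 1.0 (fully open); effort is the grip in N (None keeps the last); returns when the fingers have stopped.
- bot.wait(seconds).
- bot.solve_ik(position, orientation): joint angles nearest the present ones, or None.
- bot.get_obs(): the state.
- bot.read_camera(name): name is "scene" or "top" or "wrist"; returns (picture, depth): 480x640x3 uint8, red, green, blue; 480x640 float32, mm along the optical axis (not along the pixel's ray), 0 where there is no reading.
- bot.camera_model(name): a dict with "intrinsics" (3x3 intrinsics, pixels), "extrinsics" (4x4, takes a point from world to camera coordinates); the wrist camera has in their place "T_tool_cam" (4x4, takes a point from camera to tool coordinates, whose origin is the TCP and whose axes are the tool frame's). Camera axes: x right, y down, z forward; pixel columns grow to the right and rows downward; lengths in mm; the calibration is good to about 2 mm. A picture is of the moment at which its call begins: read the wrist's pose just before it. camera_model takes no time and is no camera call.
A pose or a line that the arm cannot do raises bot.Unreachable and nothing moves.
- bot.hand_in(): hands the job in, once; it reports no verdict.
The state is a dict: "t": time; "q": joint angles; "qd": joint speeds; "tau": joint torques, N m; "ee_pos": TCP position; "orientation": TCP orientation; "contact_force": force on the tool from outside, world axes, zero at the start; "wrist_torque": the same for the moment, N m; "gripper_width": opening from 0.0 (shut) to 1.0 (fully open).
Only numpy, scipy, OpenCV 4.12 (cv2) and the standard library are available. Lean on these libraries where they do the work, as an engineer would, in place of code of your own. Each camera call takes 0.05 s, during which the arm holds its last target.

## Task

The four clay tiles in the drying rack should all lean away from the fan, so that each tile's upper face catches the air, but two of them still lean towards it. Tip each of those two over in its slot, with a light fingertip push near its top edge, until it rests on the bar of its other side; do not lift or grip any tile, and leave the other two tiles and all the ware standing about as they are.

Things in the scene. Friction and masses are not known exactly. Their poses are not given: they have to be found in the camera images.
- rack: fixed plywood rack, base 200 (own x) x 580 (own y) x 18 mm; origin at centre of underside, on the table; yaw within 0.2 rad. Slots at own y -210, -70, 70, 210 mm: grooves 20 mm wide along own x, between 10 mm high ribs, floor 18 mm above table. Each slot has two steel rest bars along own x, 10 mm thick, 93 mm above table, 29 mm to either side of the groove; the tiles rise 65 mm above them
- tile_1: flat clay tile 120 (own x) x 12 (own y) x 150 mm (own z), 0.3-0.6 kg, on its 120 mm foot edge in one of the slots (varies), own y about along rack y, leaning 0.23 rad to one side; top edge 164 mm above table, 34 mm aside of foot. Origin: middle of foot underside; z up the tile. About 1 N near the top tips it; stable upright within 0.08 rad, beyond it falls onto the other bar, to 0.23 rad
- tile_2: flat clay tile 120 (own x) x 12 (own y) x 150 mm (own z), 0.3-0.6 kg, on its 120 mm foot edge in one of the slots (varies), own y about along rack y, leaning 0.23 rad to one side; top edge 164 mm above table, 34 mm aside of foot. Origin: middle of foot underside; z up the tile. About 1 N near the top tips it; stable upright within 0.08 rad, beyond it falls onto the other bar, to 0.23 rad
- tile_3: flat clay tile 120 (own x) x 12 (own y) x 150 mm (own z), 0.3-0.6 kg, on its 120 mm foot edge in one of the slots (varies), own y about along rack y, leaning 0.23 rad to one side; top edge 164 mm above table, 34 mm aside of foot. Origin: middle of foot underside; z up the tile. About 1 N near the top tips it; stable upright within 0.08 rad, beyond it falls onto the other bar, to 0.23 rad
- tile_4: flat clay tile 120 (own x) x 12 (own y) x 150 mm (own z), 0.3-0.6 kg, on its 120 mm foot edge in one of the slots (varies), own y about along rack y, leaning 0.23 rad to one side; top edge 164 mm above table, 34 mm aside of foot. Origin: middle of foot underside; z up the tile. About 1 N near the top tips it; stable upright within 0.08 rad, beyond it falls onto the other bar, to 0.23 rad
- fan: fixed round grilled drying fan 176 mm across, 70 thick, 193 high, about 420 mm from the rack's middle, at one end of the rack, beyond the last slot (the left or the right end, which varies); alike from both sides; origin at the centre of its underside on the table
- crock: fixed lidded clay crock, 136 mm across, 152 high, at the other end of the rack; origin at the centre of its underside
- cup_1: small loose biscuit cup, 48 mm across, 52 high, standing on the rack's base between two slots (top 70 mm above the table); leave alone; origin at the centre of its underside
- cup_2: small loose biscuit cup, 48 mm across, 52 high, standing on the rack's base between two slots (top 70 mm above the table); leave alone; origin at the centre of its underside
- cup_3: small loose biscuit cup, 48 mm across, 52 high, standing on the rack's base between two slots (top 70 mm above the table); leave alone; origin at the centre of its underside
- mug: loose biscuit mug, 80 mm across, 85 high, beyond the rack; leave alone; origin at the centre of its underside
- bowl: loose biscuit bowl, 120 mm across, 50 high, beyond the rack; leave alone; origin at the centre of its underside
- jar: loose clay jar with cork lid, 60 mm across, 75 high, beyond the rack; leave alone; origin at the centre of its underside
Things that resemble listed ones, but are neither listed nor needed, are in the scene too. Leave any turquoise look-alike of the tile_1 alone. Leave any pink look-alike of the fan alone.

How it is judged:
By the outcome, as a careful person would: the job done as asked, in the order asked, and still so for the second after the job is handed in, with the robot touching nothing.
It also fails if it takes over 38 s, if anything falls off the work surface, if the arm or the gripper's body presses on something with over 40 N, if the wrist force passes 120 N, or if a joint passes its speed limit or range.

## Working session

There is one attempt and no reset: what is moved stays moved. The work goes in short steps, each a Python script; the robot and the scene stay as the last script left them, time stands still between calls to the robot, and variables do not carry over. Pictures are saved under pics/ and viewed, and the job is handed in when it is done.

```bash
mkdir -p pics; python3 - <<'E'
from bench import bot
import cv2,numpy as np
o=bot.get_obs();print(o['t'],o['ee_pos'],o['orientation'],o['gripper_width'])
for n in ['scene','top']:
    p,d=bot.read_camera(n);cv2.imwrite(f'pics/{n}0.png',p[:,:,::-1]);np.savez(f'{n}0.npz',p=p,d=d)
    m=bot.camera_model(n);print(n,m['intrinsics'],m['extrinsics'])
print(bot.camera_model('wrist'))
E
```

```text
0.0 [169.47075617 574.8413698  230.44660164] [-0.99637908  1.33298342  0.99484047] 0.9980576724175321
scene [[613.85016133   0.         319.43225205]
 [  0.         613.85016133 235.43066205]
 [  0.           0.           1.        ]] [[ 3.53159876e-01  9.35441793e-01 -1.50583338e-02 -2.25026110e+02]
 [ 6.93155277e-01 -2.72431030e-01 -6.67320834e-01 -3.32273924e+02]
 [-6.28342155e-01  2.25233179e-01 -7.44618124e-01  1.98486600e+03]
 [ 0.00000000e+00  0.00000000e+00  0.00000000e+00  1.00000000e+00]]
top [[494.63379899   0.         311.91696143]
 [  0.         494.63379899 245.13292008]
 [  0.           0.           1.        ]] [[ 1.33473900e-02 -9.99810374e-01 -1.41796532e-02  2.90603291e+01]
 [-9.87061377e-01 -1.09084230e-02 -1.59971383e-01  5.55260004e+02]
 [ 1.59786371e-01  1.61313885e-02 -9.87019804e-01  1.07483811e+03]
 [ 0.00000000e+00  0.00000000e+00  0.00000000e+00  1.00000000e+00]]
{'intrinsics': array([[415.23355419,   0.        , 318.47155627],
       [  0.        , 415.23355419, 241.56263774],
       [  0.        ,   0.        ,   1.        ]]), 'T_tool_cam': array([[ 5.94103200e-04, -3.02530059e-01,  9.53139660e-01,
        -1.42257033e+02],
       [ 2.60144960e-04, -9.53139749e-01, -3.02530249e-01,
         7.89240934e+01],
       [ 9.99999790e-01,  4.27688668e-04, -4.87561705e-04,
        -6.21195813e-01],
       [ 0.00000000e+00,  0.00000000e+00,  0.00000000e+00,
         1.00000000e+00]])}
```

View pics/scene0.png

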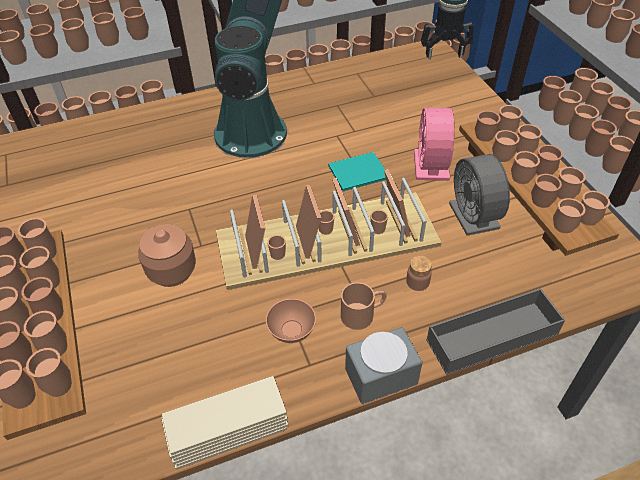

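View pics/top0.png

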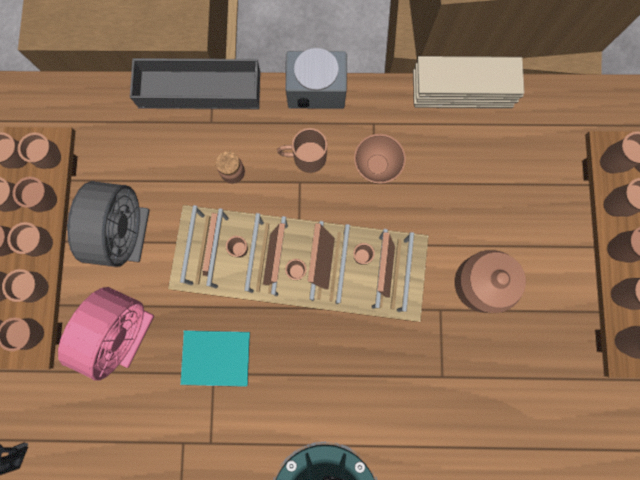

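The top view shows the grey fan at (105,225), the crock at (492,282), the rack between x=170 and 428, and the turquoise slab at (215,358). The pink fan at (105,335) is the look-alike. I'll measure the rack yaw and the tile top edges from depth, and enlarge the rack.

```bash
cat > h.py <<'E'
import numpy as np,cv2
from bench import bot
def cloud(n,d):
    m=bot.camera_model(n);K=m['intrinsics'];E=m['extrinsics']
    v,u=np.mgrid[:480,:640]
    c=np.stack([(u-K[0,2])/K[0,0]*d,(v-K[1,2])/K[1,1]*d,d],-1)
    return (c-E[:3,3])@E[:3,:3]
E
python3 - <<'E'
from h import *
for n in ['scene','top']:
    f=np.load(n+'0.npz');P=cloud(n,f['d']);p=f['p']
    x0,y0,x1,y1=(165,195,435,330) if n=='top' else (205,140,445,295)
    cv2.imwrite(f'pics/{n}0z.png',cv2.resize(p[y0:y1,x0:x1,::-1],None,fx=3 if n=='top' else 3,fy=3,interpolation=cv2.INTER_CUBIC))
    hsv=cv2.cvtColor(p,cv2.COLOR_RGB2HSV)
    X,Y,Z=P[...,0],P[...,1],P[...,2]
    print(n,'fan',)
    roi=np.zeros((480,640),bool);roi[y0:y1,x0:x1]=1
    wood=roi&(Z>10)&(Z<35)&(f['d']>0)
    if n=='top':
        k=(hsv[...,0]>15)&(hsv[...,0]<30)&wood
        k=cv2.morphologyEx(k.astype(np.uint8),cv2.MORPH_OPEN,np.ones((3,3)))>0
        pts=P[k][:,:2].astype(np.float32)
        print('rack',cv2.minAreaRect(pts),len(pts))
    t=roi&(Z>140)&(Z<200)&(f['d']>0)
    nc,l,s,c=cv2.connectedComponentsWithStats(t.astype(np.uint8))
    for i in range(1,nc):
        if s[i,4]<15: continue
        q=P[l==i]; hi=q[q[:,2]>np.percentile(q[:,2],70)]
        print(s[i],q[:,2].max().round(),'hi mean',hi.mean(0).round(1),'x',q[:,0].min().round(),q[:,0].max().round(), 'line',np.polyfit(hi[:,0],hi[:,1],1).round(3))
E
```

```text
scene fan
[425 140  20   9 146] 161.0 hi mean [420.5 427.  156.3] x 403.0 439.0 line [   1.743 -306.12 ]
[384 169  20  39 233] 173.0 hi mean [549.6 239.4 166.8] x 484.0 605.0 line [-1.05000e-01  2.97362e+02]
[332 178  19  39 203] 172.0 hi mean [526.1 101.5 167.2] x 464.0 586.0 line [-1.000e-01  1.539e+02]
[304 185  18  41 327] 172.0 hi mean [529.1  26.3 165.9] x 461.0 586.0 line [-0.12  89.602]
[251 195  14  41 289] 174.0 hi mean [ 512.7 -112.3  166.3] x 448.0 571.0 line [ -0.112 -54.667]
top fan
rack ((519.83349609375, 67.06137084960938), (580.5000610351562, 200.31411743164062), 83.41963958740234) 14479
[202 213  15  60 362] 172.0 hi mean [539.2 242.8 168.5] x 480.0 600.0 line [-1.04000e-01  2.99096e+02]
[269 223  16  60 445] 171.0 hi mean [519.4 104.8 167.9] x 461.0 580.0 line [-1.07000e-01  1.60284e+02]
[307 224  16  60 528] 170.0 hi mean [517.1  29.7 167.6] x 460.0 579.0 line [-0.113 87.896]
[377 233  13  60 445] 172.0 hi mean [ 506.  -109.5  167.9] x 444.0 562.0 line [ -0.106 -55.854]
```

```bash
python3 - <<'E'
from h import *
f=np.load('top0.npz');P=cloud('top',f['d'])
for u,v in [(120,225),(492,282),(100,320)]: print(P[v,u].round())
E
```

```text
[582. 445. 121.]
[ 468. -333.  140.]
[380. 441. 189.]
```

View pics/top0z.png

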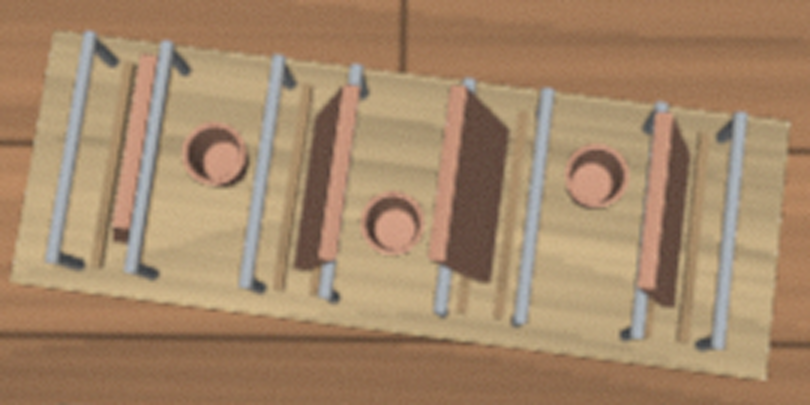

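View pics/scene0z.png

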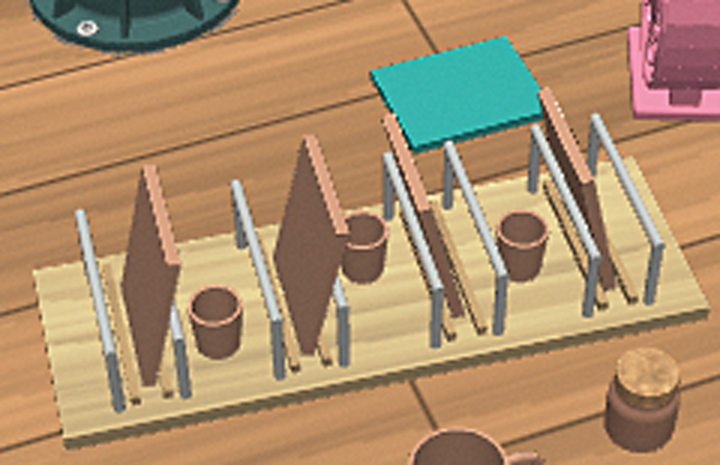

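The measurements: the rack is at (520,67) with yaw about -0.11. In rack y the tile tops are at about +177, +38, -38 and -177 mm, and the slots are at 210, 70, -70 and -210. The fan is at +y. So the tiles at top-view (322,255) and (384,263) are each displaced +33 mm, towards the grey fan, and are the ones to tip. The tiles at (209,243) and (277,250) already lean away. The enlarged crop confirms this: the dark undersides of the first two face right and down, away from the fan. I'll tip the outer one first, pushing to -y with shut fingers.

```bash
cat >> h.py <<'E'
from scipy.spatial.transform import Rotation as R
yaw=-0.109; ex=np.array([np.cos(yaw),np.sin(yaw),0]); ey=np.array([-np.sin(yaw),np.cos(yaw),0])
C0=np.array([520,67,0.])
def rot(s=1):
    x=np.array([0,0,-1.]); z=s*ex; y=np.cross(z,x); return R.from_matrix(np.stack([x,y,z],1)).as_rotvec()
def W(a,b,z): return C0+a*ex+b*ey+[0,0,z]
E
python3 - <<'E'
from h import *
o=bot.get_obs();print(R.from_rotvec(o['orientation']).as_matrix().round(2))
for s in (1,-1):
  for p in [W(3,-120,300),W(3,-120,147),W(3,0,147)]: 
    q=bot.solve_ik(p,rot(s));print(s,p.round(),None if q is None else np.round(q,2))
E
```

```text
[[-0.   -0.96  0.28]
 [-0.    0.28  0.96]
 [-1.    0.   -0.  ]]
1 [510. -53. 300.] [-0.24  0.17  1.6  -0.    1.37 -0.13]
1 [510. -53. 147.] [-0.24  0.33  1.8  -0.    1.01 -0.13]
1 [523.  67. 147.] [-0.    0.35  1.76 -0.    1.03  0.1 ]
-1 [510. -53. 300.] None
-1 [510. -53. 147.] None
-1 [523.  67. 147.] None
```

```bash
python3 - <<'E'
from h import *
r=rot(1); pr=lambda s:(lambda o:print(s,round(o['t'],2),o['ee_pos'].round(1),np.round(o['contact_force'],2)))(bot.get_obs())
bot.set_gripper(0.0)
p=bot.get_obs()['ee_pos']; bot.servo_line([p[0],p[1],310],vel=200); pr('up')
bot.goto(W(3,-130,300),r); pr('above')
bot.servo_line(W(3,-130,148),vel=150); pr('down')
p,d=bot.read_camera('scene');cv2.imwrite('pics/s1.png',cv2.resize(p[120:300,180:450,::-1],None,fx=2.9,fy=2.9))
E
```

```text
up 1.41 [169.6 575.2 309.6] [-0.03 -0.02  0.1 ]
above 3.97 [509.  -61.8 300. ] [0.02 0.08 0.49]
down 5.13 [509.5 -62.7 148.7] [ 0.25  0.46 -0.1 ]
```

View pics/s1.png

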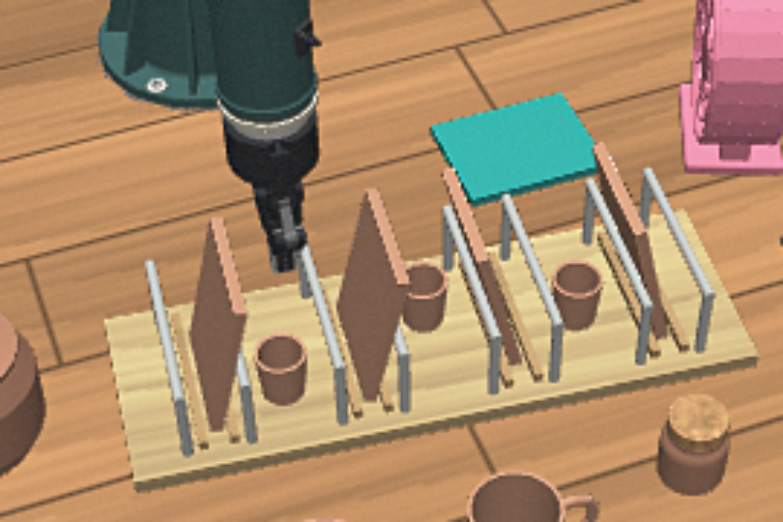

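The shut finger hangs in the gap between the two tiles, at about (285,260) in the crop, clear of everything. Next is the slow push, watching the force.

```bash
python3 - <<'E'
from h import *
r=rot(1); 
bot.servo_line(W(3,-150,148),r,vel=60)
for b in range(-156,-223,-6):
    bot.servo_line(W(3,max(b,-220),148),r,vel=50)
    o=bot.get_obs(); print(b,round(o['t'],2),((o['ee_pos']-C0)@ey).round(1),(np.array(o['contact_force'])@ey).round(2))
    if abs(np.array(o['contact_force'])@ey)>8: break
p,d=bot.read_camera('scene');cv2.imwrite('pics/s2.png',cv2.resize(p[120:300,180:450,::-1],None,fx=2.9,fy=2.9))
E
```

```text
-156 5.93 -156.2 0.45
-162 6.2 -162.2 -0.42
-168 6.47 -168.3 0.16
-174 6.73 -174.3 0.49
-180 7.0 -180.3 -0.62
-186 7.27 -186.3 0.71
-192 7.53 -192.3 -0.04
-198 7.8 -198.3 -0.58
-204 8.07 -204.3 -1.03
-210 8.33 -210.3 0.08
-216 8.6 -216.4 0.53
-222 8.85 -220.2 -0.05
```

View pics/s2.png

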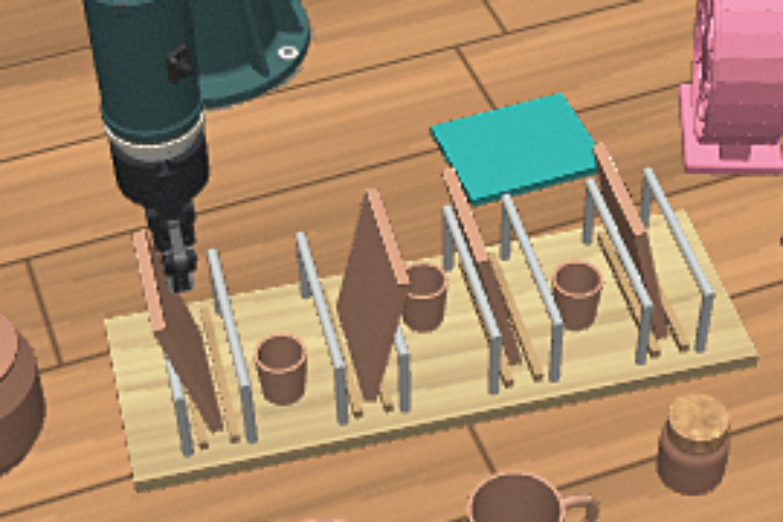

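The outer tile now rests on its other bar, in the crop from (145,240) down to (215,430), and the other three are unchanged. I'll move to the second tile, descending midway between it and the tile on its fan side.

```bash
python3 - <<'E'
from h import *
r=rot(1)
bot.servo_line(W(3,-190,150),r,vel=100)
bot.servo_line(W(3,-190,250),r,vel=150)
bot.servo_line(W(4,0,250),r,vel=150)
bot.servo_line(W(4,0,148),r,vel=100)
print(bot.get_obs()['t'],np.round(bot.get_obs()['contact_force'],2))
for b in range(-8,-81,-6):
    bot.servo_line(W(4,b,148),r,vel=50)
    o=bot.get_obs(); f=np.array(o['contact_force'])@ey; print(b,round(o['t'],2),((o['ee_pos']-C0)@ey).round(1),f.round(2))
    if abs(f)>8: break
p,d=bot.read_camera('scene');cv2.imwrite('pics/s3.png',cv2.resize(p[120:300,180:450,::-1],None,fx=2.9,fy=2.9))
E
```

```text
12.75 [0.15 0.39 0.34]
-8 13.06 -8.4 -0.13
-14 13.32 -14.3 -0.38
-20 13.59 -20.3 -0.32
-26 13.86 -26.3 0.41
-32 14.12 -32.3 -0.13
-38 14.39 -38.3 0.33
-44 14.66 -44.3 -0.01
-50 14.93 -50.3 -0.6
-56 15.19 -56.3 -0.05
-62 15.46 -62.3 0.53
-68 15.72 -68.3 -0.17
-74 15.99 -74.3 -0.27
-80 16.26 -80.3 0.55
```

View pics/s3.png

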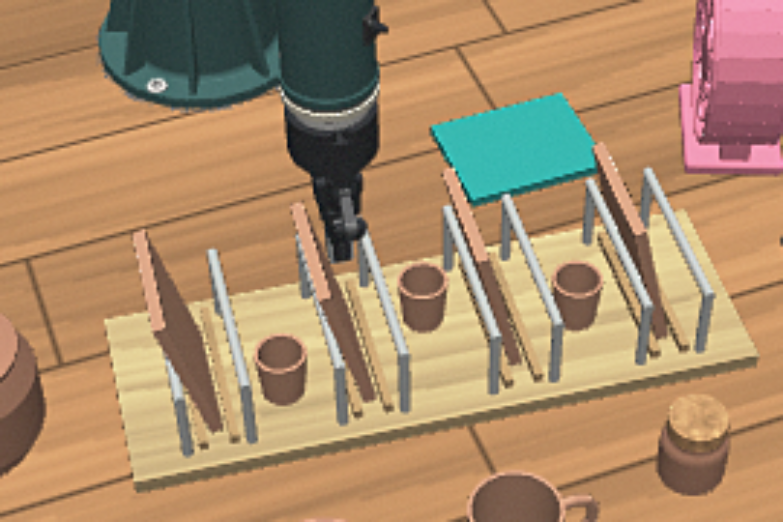

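The second tile, in the crop from (300,210) down to (365,400), is over too, and all four now lean away from the fan. I'll back off, rise, move aside and measure.

```bash
python3 - <<'E'
from h import *
r=rot(1)
bot.servo_line(W(4,-50,150),r,vel=100)
bot.servo_line(W(4,-50,310),r,vel=200)
bot.goto([169.7,575.5,310],bot.solve_ik and [-0.99637908,1.33298342,0.99484047])
o=bot.get_obs();print(o['t'],np.round(o['contact_force'],2))
p0=np.load('top0.npz')['p']; s0=np.load('scene0.npz')['p']
p,d=bot.read_camera('top');P=cloud('top',d)
s,_=bot.read_camera('scene');cv2.imwrite('pics/s4.png',s[...,::-1]);cv2.imwrite('pics/t4.png',p[...,::-1])
Z=P[...,2];roi=np.zeros((480,640),bool);roi[195:330,165:435]=1
nc,l,st,c=cv2.connectedComponentsWithStats((roi&(Z>145)).astype(np.uint8))
for i in range(1,nc):
    if st[i,4]<15: continue
    q=P[l==i]; hi=q[q[:,2]>np.percentile(q[:,2],70)]; m=hi.mean(0)-C0
    print(st[i],'rack x,y',(m@ex).round(1),(m@ey).round(1),hi[:,2].mean().round(1),'slope',np.polyfit(hi[:,0],hi[:,1],1)[0].round(3))
D=cv2.absdiff(p,p0).max(2)>40
nc,l,st,c=cv2.connectedComponentsWithStats(D.astype(np.uint8))
print('changes',[list(map(int,x)) for x in st[1:] if x[4]>8])
E
```

```text
20.05 [-0.46  0.11 -0.79]
[202 213  15  59 360] rack x,y -9.9 167.6 204.9 slope 0.595
[269 223  16  60 428] rack x,y -0.5 36.6 175.6 slope -0.034
[339 228  15  59 503] rack x,y 5.5 -102.1 187.0 slope -0.184
[407 237  16  60 585] rack x,y -2.5 -237.5 194.9 slope -0.522
changes [[310, 224, 22, 64, 735], [329, 228, 22, 61, 758], [378, 232, 16, 64, 380], [390, 237, 27, 60, 1236], [0, 442, 28, 34, 644]]
```

View pics/t4.png

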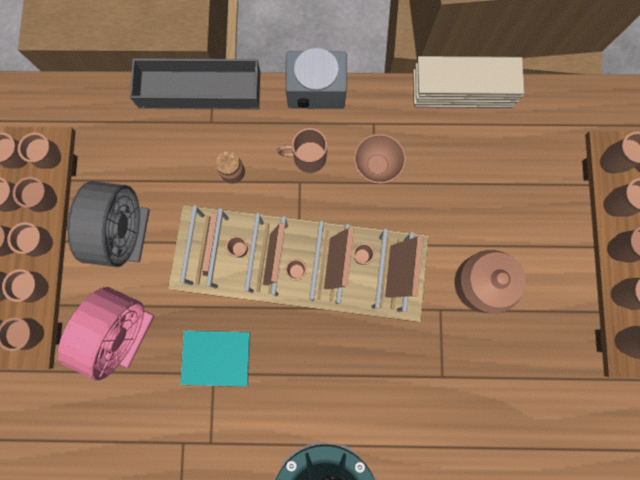

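The picture shows all four tiles leaning towards the crock, and only pixels at the two tipped tiles and the arm have changed. The depth heights are odd, though: 205 mm even on an untouched tile. So I'll recheck by casting rays onto the z=164 plane.

```bash
python3 - <<'E'
from h import *
p,d=bot.read_camera('top');P=cloud('top',d);m=bot.camera_model('top')
E=m['extrinsics'];K=m['intrinsics'];o=-E[:3,:3].T@E[:3,3]
hsv=cv2.cvtColor(p,cv2.COLOR_RGB2HSV)
k=((hsv[...,0]<12)&(hsv[...,2]>165)).astype(np.uint8);k[:195]=0;k[330:]=0;k[:,:165]=0;k[:,435:]=0
nc,l,st,c=cv2.connectedComponentsWithStats(k)
for i in range(1,nc):
    if st[i,3]<35: continue
    v=E[:3,:3].T@np.linalg.inv(K)@[*c[i],1]; w=o+v*(164-o[2])/v[2]-C0
    print(c[i].round(1),st[i],'rack',(w@ex).round(1),(w@ey).round(1),'depth z median',np.median(P[l==i][:,2]).round(1))
print(bot.get_obs()['t'])
E
```

```text
[209.6 241.7] [203 214  15  57 286] rack 1.3 175.6 depth z median 166.5
[277.5 252.1] [271 223  14  59 311] rack -3.4 36.0 depth z median 166.0
[347.4 256.4] [342 228  12  58 288] rack 4.9 -104.9 depth z median 165.9
[417.  265.8] [413 237  10  59 275] rack 2.8 -245.1 depth z median 165.3
20.2
```

View pics/s4.png

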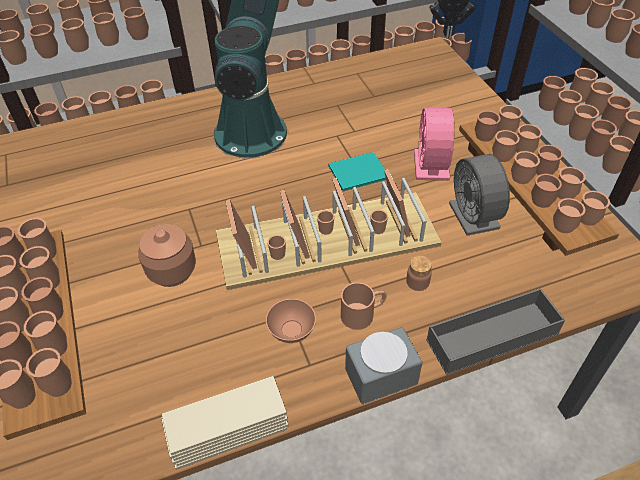

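The ray check puts the tile tops at rack y 175.6, 36.0, -104.9 and -245.1 mm. Each is 34-35 mm from its slot on the side away from the fan, and the scene view at (238,235) and (295,225) agrees. Handing in.

```bash
python3 - <<'E'
from bench import bot
bot.hand_in()
E
```

```text
the job is handed in; nothing more can be done
```

I tipped the two tiles that leaned towards the grey fan, in the slots at rack y -70 and -210 mm. I used slow pushes near the top edge with the shut fingertips. The arm was then moved clear, and I handed in with the clock at about 20 s.

- **Tiles:** in the last check all four tops sit 34–35 mm from their slot centres, on the side away from the fan, at about 166 mm height.
- **Everything else:** comparing top views from before and after, only the two tipped tiles and the arm had changed. The cups, mug, bowl, jar and the other two tiles had not moved.
- **Forces:** sampled between 6 mm steps, the force along the push stayed within about 1 N. That is close to the sensor noise, so the pictures confirm the tipping, not the force.
- **One check disagreed:** the first depth-based height check gave wrong heights of 175–205 mm, even on the untouched tiles, because of outlying depth readings. Casting rays onto the tile-top plane and taking median depths removed the discrepancy.

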